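# Prise open the green biscuit tin with a palette knife

## Task

Pick up the palette knife, slip its blade into the notch in the front of the green biscuit tin and lever the lid up from below until it stands open by 45 degrees or more, then lay the knife back on the worktop, clear of the tin. Only the knife may touch the green tin, never the gripper, and the red tin must stay shut.

Things in the scene. Friction and masses are not known exactly. Their poses are not given: they have to be found in the camera images.
- knife_grip (a point): Grip point on the palette knife: in its dark wooden handle (90 long, 18 wide, 24 mm high), half-way up (12 mm over the worktop as it lies), 15 mm from the handle's middle towards the blade. x runs to the blade tip, z is up. The steel blade, 24 wide, 3 mm thick, is level with this point; its round tip lies 115 mm ahead (+x). Loose, about 80 g.
- green_tin: Green biscuit tin, fixed; 120 deep (x), 140 wide (y), 58 mm high shut. Origin: centre of underside; x points from the front (outer face x = -60) to the back, z up. Notch in the middle of the front wall: 80 wide, z = 26 to 54 mm (lid's underside), tin free behind it above z = 20. Flat 4 mm lid, flush with the front; hinge line x = 60, z = 54 mm, along y. An equal red tin stands near.
- green_lid (a joint): Hinge of the green tin's lid, rad: 0 shut, grows as the front edge swings up and back, stop at 1.5. The lid (70 g) has a stiff hinge and stays at any angle where it is left; raising it takes 1 to 1.5 N under its front part.
- red_lid (a joint): The same hinge on the red tin, which is not to be opened: 0 shut.

How it is judged:
By the outcome, as a careful person would: the job done as asked, in the order asked, and still so for the second after the job is handed in, with the robot touching nothing.
It also fails if it takes over 54 s, if anything falls off the work surface, if the arm or the gripper's body presses on something with over 40 N, if the wrist force passes 120 N, or if a joint passes its speed limit or range.

## Robot

A 6-joint arm with a two-finger parallel gripper is mounted at the origin on a cart in front of the work surface, level with it; the furniture and walls round the work are solid. World frame = base frame: x ahead of the robot, y to its left, z up, the work surface at z = 0. Lengths are in m, angles in degrees, forces in N, time in s.
With the tool pointing down it reaches from about 0.4 to 0.825 m from the base axis. Payload 7 kg.
Tool frame: the origin (TCP) lies between the finger pads; the fingertips stand 14 mm ahead of it and the grasp point (between the pads) lies 5 mm behind it; z points along the fingers, y is the line along which they close (so a half turn about z gives the same grasp; the last joint's range is limited). The gripper opens to 88 mm and grips with 3 to 60 N. Pads are 19 mm wide; open, the fingers measure 130 mm over their backs; the gripper's body (78 mm by 193 mm) begins 47 mm behind the grasp point.
Start: joints at [79.991, 20.546, 0.682, 0, -70.136, -16.507], TCP at [0.301, 0.604, 0.241] pointing down, gripper open.
Joint ranges: [-176.03, 176.03], [-82.01, 121.73], [-58.28, 71.71], [-173.87, 95.51], [-174.79, -0.11], [-173.66, 173.66]. Speed limits (degrees/s): [136.94, 136.94, 172.46, 180, 180, 180].

## Interface

Orientations are given as [roll, pitch, yaw] about the fixed x, y, z axes, in that order (R = Rz(yaw) Ry(pitch) Rx(roll)).
In Python, from plant import status, cams, job gives the robot as it stands. The module is installed in compiled form; this text tells all that it offers.
- The arm moves only by the tool step_arm, never from a script. Its arguments are lists of equal length, an entry for each row: "xyz": the shift along the tool's x, y, z each as a share of 20 cm, from -1 to 1, a list of three; "yaw": the turn about the tool's z as a share of 360 degrees, from -1 to 1; "claw": the closure, from -1 (fully open) to 1 (shut). A call has 1 to 20 rows; each row is the pose to reach, as a shift and turn from the pose commanded when the call began, along the tool's axes at that moment, turning the shorter way round; what a row does not reach only later rows make up. A row lasts 1/12 s, in which the tool goes at most 41.7 mm and 7.16 degrees, less where a joint would pass 70% of its speed; a pose out of reach is approached as far as the arm can. A call with a number of a shift or a turn outside -1 to 1 is refused whole. A call with a gripper value outside its range is refused whole. The fingers move at their own pace and stop on an object; "grip_force" is the grip in N (left out, the last holds). Time passes only in rows, so rows that repeat a pose let the fingers close. It gives the time, the measured TCP pose, the force, the opening and the grip force at its end, in the units of the state.
- status.get_state(): the state, without advancing time (a new reading comes with each control period).
- cams.capture(name): name is "scene" or "top"; returns (picture, depth): 420x560x3 uint8, blue, green, red; 420x560 float32, m along the optical axis (not along the pixel's ray), 0 where there is no reading.
- cams.calibration(name): a dict with "mtx" (3x3 intrinsics, pixels), "camera_from_world" (4x4, takes a point from world to camera coordinates). Camera axes: x right, y down, z forward; pixel columns grow to the right and rows downward; lengths in m; the calibration is good to about 2 mm. A picture is of the moment at which its call begins. calibration takes no time and is no camera call.
- job.close_job(): hands the job in; it is judged then, once.
The state is a dict: "time_s": time; "joints": joint angles; "qd": joint speeds; "joint_torque": joint torques, N m; "tcp_pos": TCP position; "eef_rot": TCP orientation; "contact_force": force on the tool from outside, world axes, zero at the start; "moment": the same for the moment, N m; "gripper_width": finger opening in m; "gripper_force": force on a finger pad.
Only numpy, scipy, OpenCV 4.12 (cv2) and the standard library are available. Lean on these libraries where they do the work, as an engineer would, in place of code of your own. Each camera call takes 0.05 s, during which the arm holds its last target. There are 200 camera calls.

## Working session

There is one attempt and no reset: what is moved stays moved. The work goes in short steps, Python scripts to look and compute and a tool call to move; the robot and the scene stay as the last step left them, time stands still between calls to the robot, and variables do not carry over. Pictures are saved under pics/ and viewed, at most 10 in all, crops included, and the job is handed in when it is done.

Besides the shell and the picture viewer there is one more tool, called after "Request:" as name(argument=value, ...) on one line, values as JSON. step_arm: Moves the arm, as the interface text tells. Shift numbers are shares of 20 cm and turn numbers shares of 360 degrees, none past 1 either way. Its arguments: {"type":"object","properties":{"xyz":{"type":"array"},"yaw":{"type":"array"},"claw":{"type":"array"},"grip_force":{"type":"number"}},"required":["xyz","yaw","claw"]}

```bash
mkdir -p pics; python3 - <<'E'
from plant import status,cams
import cv2,numpy as np
s=status.get_state(); print(s)
for n in("scene","top"):
    p,d=cams.capture(n); cv2.imwrite(f"pics/{n}0.png",p); np.savez(f"{n}0.npz",p=p,d=d,**cams.calibration(n)); print(cams.calibration(n))
E
```

```text
{'time_s': 0.0, 'joints': array([ 7.99897266e+01,  2.05897415e+01,  6.34661069e-01, -2.09726572e-02,
       -7.01354027e+01, -1.65063277e+01]), 'qd': array([ 0.01732395,  0.01584004,  0.02635181,  0.06231389,  0.03331294,
       -0.00540185]), 'joint_torque': array([ 2.61191781e-05, -5.82717204e+01,  2.93038023e+01,  6.99697495e+00,
        6.69153917e-03, -1.56133833e-04]), 'tcp_pos': array([0.30117509, 0.60357064, 0.23964584]), 'eef_rot': array([ 1.79907644e+02, -6.80746919e-03, -2.65237377e+01]), 'contact_force': array([-1.16804576,  0.54826401,  0.18676476]), 'moment': array([ 0.04167504,  0.05136681, -0.02521736]), 'gripper_force': 0.0, 'gripper_width': 0.08733223659631509}
{'mtx': array([[459.49086125,   0.        , 286.86658177],
       [  0.        , 459.49086125, 213.23142519],
       [  0.        ,   0.        ,   1.        ]]), 'camera_from_world': array([[-0.47846119, -0.8780966 , -0.00461018,  0.22199692],
       [-0.63463196,  0.3494201 , -0.68930971,  0.44420623],
       [ 0.6068914 , -0.32688217, -0.72445212,  0.53987372],
       [ 0.        ,  0.        ,  0.        ,  1.        ]])}
{'mtx': array([[474.3605152 ,   0.        , 281.21226994],
       [  0.        , 474.3605152 , 210.53676298],
       [  0.        ,   0.        ,   1.        ]]), 'camera_from_world': array([[-0.02523409, -0.99965398, -0.00742742, -0.03981718],
       [-0.98160211,  0.02618368, -0.18913412,  0.58279482],
       [ 0.18926316,  0.00251814, -0.98192317,  0.83061704],
       [ 0.        ,  0.        ,  0.        ,  1.        ]])}
```

View pics/scene0.png

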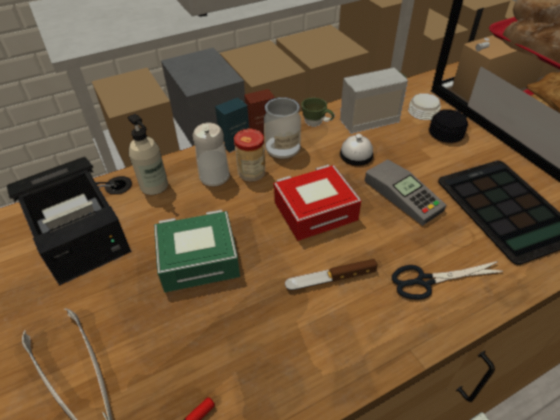

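View pics/top0.png

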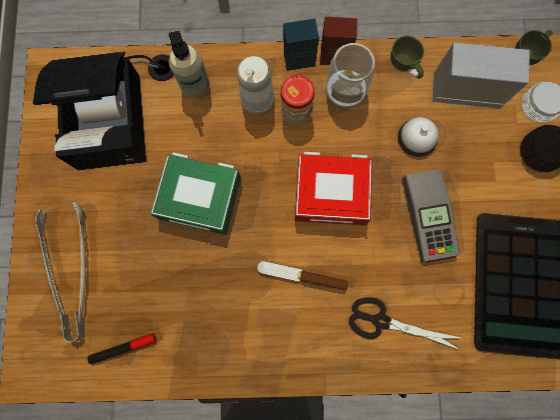

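The scene view shows the green tin at (197,250), the red tin at (317,200) and the knife from tip (290,284) to butt (377,266). In the top view the green lid is at (196,193) and the knife runs from tip (258,267) to butt (347,284). Both tins have their fronts towards the robot.

```bash
cat > h.py <<'E'
import numpy as np,cv2
def pts(p,d,K,T):
    v,u=np.mgrid[:d.shape[0],:d.shape[1]]
    c=np.stack([(u-K[0,2])/K[0,0]*d,(v-K[1,2])/K[1,1]*d,d],-1)
    return (c-T[:3,3])@T[:3,:3]
def ray(uv,z,K,T):
    uv=np.asarray(uv,float).reshape(-1,2)
    r=np.c_[(uv-K[:2,2])/K[[0,1],[0,1]],np.ones(len(uv))]@T[:3,:3]
    o=-T[:3,:3].T@T[:3,3]
    return o+r*((z-o[2])/r[:,2])[:,None]
E
python3 - <<'E'
from h import *
for n in("top","scene"):
    f=np.load(n+"0.npz");p,d,K,T=f['p'],f['d'],f['mtx'],f['camera_from_world']
    W=pts(p,d,K,T); h=cv2.cvtColor(p,cv2.COLOR_BGR2HSV)
    for name,lo,hi in(("green",(60,80,30),(90,255,255)),("red",(174,150,60),(180,255,255)),("red0",(0,200,60),(4,255,255))):
        m=cv2.inRange(h,lo,hi)
        N,L,S,C=cv2.connectedComponentsWithStats(m); k=1+np.argmax(S[1:,4])
        c=max(cv2.findContours((L==k).astype(np.uint8),0,2)[0],key=cv2.contourArea)
        mm=np.zeros_like(m);cv2.drawContours(mm,[c],-1,255,-1)
        z=W[...,2]; q=W[(mm>0)&(z>.050)&(z<.066)]
        if len(q)>50: print(n,name,len(q),np.median(q[:,2]),cv2.minAreaRect((q[:,:2]*1000).astype(np.float32)))
    z=W[...,2]
    R=(slice(255,300),slice(250,355)) if n=="top" else (slice(255,298),slice(278,385))
    hh=h[R]; pw=ray(np.argwhere(np.ones(hh.shape[:2]))[:,::-1]+[R[1].start,R[0].start],0.0,K,T)
    def blob(m,zz,t):
        N,L,S,C=cv2.connectedComponentsWithStats(m.astype(np.uint8)); k=1+np.argmax(S[1:,4])
        uv=np.argwhere(L==k)[:,::-1]+[R[1].start,R[0].start]
        w=ray(uv,zz,K,T)[:,:2]*1000; print(n,t,len(uv),cv2.minAreaRect(w.astype(np.float32)),w.mean(0), uv.min(0),uv.max(0))
    blob((hh[...,1]<70)&(hh[...,2]>120),.0135,"blade")
    blob((hh[...,2]<100),.024,"handle")
    print(hh[20,::6].tolist())
    q=z[R]; print("zmax",np.percentile(q,[5,50,95,99]))
E
```

```text
top green 4076 0.05948316497082392 ((623.5946655273438, 105.327392578125), (135.6047821044922, 114.65538787841797), 75.46490478515625)Traceback (most recent call last):
  File "<stdin>", line 7, in <module>
    return _wrapfunc(a, 'argmax', axis=axis, out=out, **kwds)
    return bound(*args, **kwds)
ValueError: attempt to get argmax of an empty sequence
```

```bash
python3 - <<'E'
from h import *
for n in("top","scene"):
    f=np.load(n+"0.npz");p,d,K,T=f['p'],f['d'],f['mtx'],f['camera_from_world']
    W=pts(p,d,K,T); h=cv2.cvtColor(p,cv2.COLOR_BGR2HSV); H=h[...,0]; s=(h[...,1]>120)&(h[...,2]>30)
    for name,m in(("green",s&(H>60)&(H<90)),("red",s&(h[...,1]>180)&((H<5)|(H>172)))):
        c=max(cv2.findContours(m.astype(np.uint8),0,2)[0],key=cv2.contourArea)
        mm=np.zeros(m.shape,np.uint8);cv2.drawContours(mm,[c],-1,255,-1)
        z=W[...,2]; q=W[(mm>0)&(z>.050)&(z<.066)]
        print(n,name,len(q),np.median(q[:,2]) if len(q) else 0,cv2.minAreaRect((q[:,:2]*1000).astype(np.float32)) if len(q)>20 else '')
    R=(slice(255,300),slice(250,355)) if n=="top" else (slice(255,298),slice(278,385))
    hh=h[R]
    def blob(m,zz,t):
        N,L,S,C=cv2.connectedComponentsWithStats(m.astype(np.uint8))
        if N<2: print(n,t,"none");return
        k=1+np.argmax(S[1:,4])
        uv=np.argwhere(L==k)[:,::-1]+[R[1].start,R[0].start]
        w=ray(uv,zz,K,T)[:,:2]*1000; print(n,t,len(uv),cv2.minAreaRect(w.astype(np.float32)),w.mean(0), uv.min(0),uv.max(0))
    blob((hh[...,1]<70)&(hh[...,2]>120),.0135,"blade")
    blob((hh[...,2]<100),.024,"handle")
    print("zpct",np.percentile(W[R][...,2],[5,50,95,99]))
E
```

```text
top green 3914 0.0595451780426724 ((624.289306640625, 108.10772705078125), (129.54513549804688, 113.6083984375), 75.63145446777344)
top red 4084 0.05942145507281417 ((626.502197265625, -156.36732482910156), (133.2152862548828, 115.80046844482422), 84.87535858154297)
top blade 514 ((473.4404296875, -46.73582077026367), (84.09366607666016, 23.515378952026367), 76.10801696777344) [473.34038651 -46.75695735] [257 261] [301 280]
top handle 598 ((448.2207946777344, -130.8045654296875), (89.57013702392578, 27.866466522216797), 77.25997924804688) [ 449.93274909 -128.38119972] [300 271] [347 289]
zpct [-0.00213302  0.00078718  0.02372987  0.02627443]
scene green 14 0.05345174542528265 
scene red 2318 0.057794033613730485 ((625.8899536132812, -155.9495391845703), (127.78411865234375, 111.78352355957031), 85.0444564819336)
scene blade 482 ((470.9797668457031, -45.48933029174805), (82.95823669433594, 24.173526763916016), 75.847412109375) [470.96395029 -45.44033571] [285 270] [330 288]
scene handle 1070 ((448.95843505859375, -85.06204223632812), (177.08993530273438, 38.35177993774414), 77.1097183227539) [ 441.61800811 -103.77730104] [286 259] [378 295]
zpct [-0.00321943 -0.0007629   0.02199356  0.02394266]
```

The knife lies at yaw 76.3° with its tip near (482,-5) mm, which puts the grip point near (454,-117) mm. The green tin is centred at about (624,107) mm with yaw -14.4°. I'll start moving towards the knife.

Request:
step_arm(xyz=[[0.78,0.98,0],[0.78,0.98,0],[0.78,0.98,0],[0.78,0.98,0],[0.78,0.98,0],[0.78,0.98,0],[0.78,0.98,0],[0.78,0.98,0],[0.78,0.98,0],[0.78,0.98,0],[0.78,0.98,0],[0.78,0.98,0]], yaw=[0.2144,0.2144,0.2144,0.2144,0.2144,0.2144,0.2144,0.2144,0.2144,0.2144,0.2144,0.2144], claw=[-1,-1,-1,-1,-1,-1,-1,-1,-1,-1,-1,-1])

```text
time_s: 1.1
tcp_pos: [0.3533, 0.3587, 0.2403]
eef_rot: [180.0, -0.0, -104.0]
contact_force: [-1.0, -0.3, -0.3]
gripper_width: 0.0879
gripper_force: 0.0
```

```bash
cat >> h.py <<'E'
def go(x,y,z,yaw):
    from plant import status
    s=status.get_state(); p=np.array(s['tcp_pos']); a=np.radians(s['eef_rot'][2])
    d=np.array([x,y,z])/1000-p
    print('t',s['time_s'],'tcp',p.round(4),np.round(s['eef_rot'],2),'w',s['gripper_width'])
    R=np.array([[np.cos(a),np.sin(a),0],[np.sin(a),-np.cos(a),0],[0,0,-1]])
    print('share',(d@R/.2).round(4),'turn',round(-((yaw-s['eef_rot'][2]+180)%360-180)/360,4))
E
python3 -c "
from h import *
go(454,-117,240,-103.7)"
```

```text
t 1.1 tcp [0.3533 0.3587 0.2403] [ 1.7998e+02 -2.0000e-02 -1.0397e+02] w 0.08790684258548244
share [ 2.1865e+00 -1.0625e+00  1.6000e-03] turn -0.0007
```

Request:
step_arm(xyz=[[1,-0.6,0],[1,-0.6,0],[1,-0.6,0],[1,-0.6,0],[1,-0.6,0],[1,-0.6,0]], yaw=[0,0,0,0,0,0], claw=[-1,-1,-1,-1,-1,-1])

```text
time_s: 1.6
tcp_pos: [0.4226, 0.1332, 0.2406]
eef_rot: [180.0, -0.0, -103.5]
contact_force: [-1.0, -0.0, 0.2]
gripper_width: 0.0875
gripper_force: 0.0
```

Request:
step_arm(xyz=[[1,-0.46,0.4],[1,-0.46,0.4],[1,-0.46,0.4],[1,-0.46,0.4],[1,-0.46,0.4],[1,-0.46,0.4],[1,-0.46,0.4]], yaw=[0,0,0,0,0,0,0], claw=[-1,-1,-1,-1,-1,-1,-1])

```text
time_s: 2.18
tcp_pos: [0.4635, -0.0835, 0.1582]
eef_rot: [179.8, -0.1, -103.7]
contact_force: [0.8, 0.1, -0.1]
gripper_width: 0.0872
gripper_force: 0.0
```

```bash
python3 -c "
from h import *
go(454,-117,100,-103.8)"
```

```text
t 2.1833 tcp [ 0.4635 -0.0835  0.1582] [ 1.7977e+02 -1.1000e-01 -1.0371e+02] w 0.08719253725438064
share [0.1741 0.0063 0.2908] turn 0.0003
```

Request:
step_arm(xyz=[[0.174,0.006,0.3],[0.174,0.006,0.3],[0.174,0.006,0.5],[0.174,0.006,0.6],[0.174,0.006,0.68],[0.174,0.006,0.7],[0.174,0.006,0.7],[0.174,0.006,0.7]], yaw=[0,0,0,0,0,0,0,0], claw=[-1,-1,-1,-1,-1,-1,-1,-1])

```text
time_s: 2.85
tcp_pos: [0.4558, -0.1131, 0.0211]
eef_rot: [-180.0, -0.0, -103.6]
contact_force: [-0.0, 0.5, -0.2]
gripper_width: 0.0874
gripper_force: 0.0
```

```bash
python3 - <<'E'
from h import *
from plant import cams
go(454,-117,17,-103.8)
p,d=cams.capture("scene");cv2.imwrite("pics/s1.png",cv2.resize(p[200:340,220:430],None,fx=3,fy=3))
E
```

```text
t 2.85 tcp [ 0.4558 -0.1131  0.0211] [-179.98   -0.   -103.59] w 0.08737113082812706
share [0.0209 0.0043 0.0207] turn 0.0006
```

View pics/s1.png

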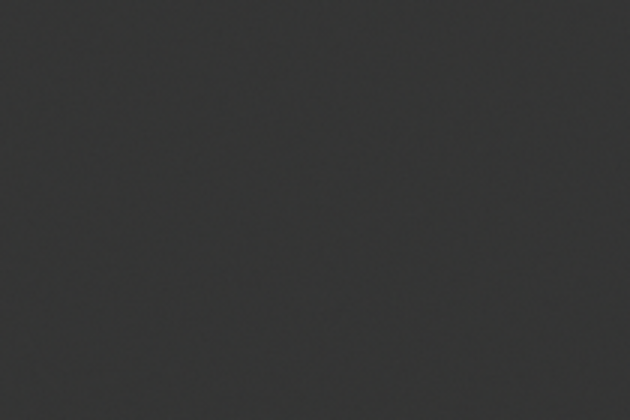

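The arm blocks that view completely. I'll lower the last few millimetres, close and lift.

Request:
step_arm(xyz=[[0.02,0.004,0.018],[0.02,0.004,0.018],[0.02,0.004,0.018],[0.02,0.004,0.018],[0.02,0.004,0.018],[0.02,0.004,0.018],[0.02,0.004,0.018],[0.02,0.004,0.018],[0.02,0.004,0.018],[0.02,0.004,0.018],[0.02,0.004,0.018],[0.02,0.004,0.018],[0.02,0.004,0.018],[0.02,0.004,0.018]], yaw=[0,0,0,0,0,0,0,0,0,0,0,0,0,0], claw=[-1,-1,1,1,1,1,1,1,1,1,1,1,1,1], grip_force=60)

```text
time_s: 4.07
tcp_pos: [0.4536, -0.1171, 0.017]
eef_rot: [-180.0, 0.0, -103.7]
contact_force: [0.5, -0.6, -1.1]
gripper_width: 0.0177
gripper_force: 60.0
```

Request:
step_arm(xyz=[[0,0,-0.2],[0,0,-0.4],[-0.1,0.05,-0.6],[-1,0.39,-0.65],[-1,0.39,-0.65],[-1,0.39,-0.65],[-1,0.39,-0.65],[-1,0.39,-0.65],[-1,0.39,-0.65],[-1,0.39,-0.65]], yaw=[0,0,0,0,0,0,0,0,0,0], claw=[1,1,1,1,1,1,1,1,1,1])

```text
time_s: 4.9
tcp_pos: [0.4248, 0.0971, 0.1471]
eef_rot: [-180.0, 0.0, -103.5]
contact_force: [-0.1, -0.3, -0.1]
gripper_width: 0.0173
gripper_force: 60.0
```

Request:
step_arm(xyz=[[-0.3,0.12,0],[-0.3,0.12,0],[-0.3,0.12,0],[-0.3,0.12,0],[-0.3,0.12,0],[-0.3,0.12,0],[-0.3,0.12,0],[-0.3,0.12,0],[-0.3,0.12,0],[-0.3,0.12,0],[-0.3,0.12,0],[-0.3,0.12,0],[-0.3,0.12,0],[-0.3,0.12,0],[-0.3,0.12,0]], yaw=[0.252,0.252,0.252,0.252,0.252,0.252,0.252,0.252,0.252,0.252,0.252,0.252,0.252,0.252,0.252], claw=[1,1,1,1,1,1,1,1,1,1,1,1,1,1,1])

```text
time_s: 6.15
tcp_pos: [0.416, 0.1587, 0.1467]
eef_rot: [-180.0, -0.0, 165.7]
contact_force: [-0.3, -0.8, -0.7]
gripper_width: 0.0173
gripper_force: 60.0
```

```bash
python3 - <<'E'
from h import *
from plant import cams
go(416,160,49,165.6)
a=[cams.capture(n)[0] for n in("top","scene")]
cv2.imwrite("pics/t2.png",cv2.resize(np.hstack([a[0][120:380,80:380],a[1][120:380,80:380]]),(800,347)))
E
```

```text
t 6.15 tcp [0.416  0.1587 0.1467] [-1.7997e+02 -2.0000e-02  1.6569e+02] w 0.017327976493636436
share [0.0018 0.0064 0.4885] turn 0.0003
```

View pics/t2.png

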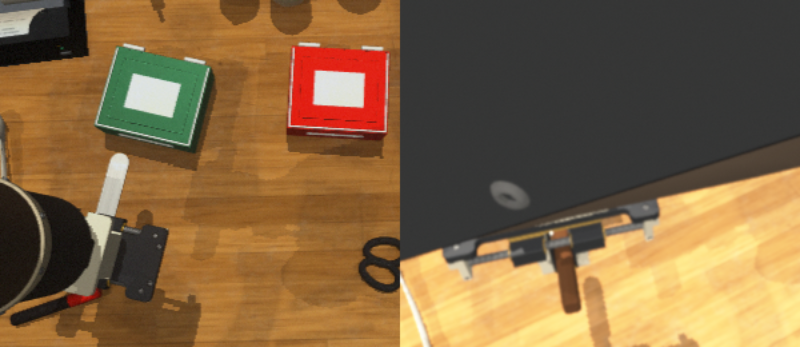

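The top view shows the blade held and pointing at the notch, with its tip near full-frame pixel (169,236). The arm hides the scene view. Next I measure the blade's tip and heading, then lower.

```bash
python3 - <<'E'
from h import *
from plant import cams
p,d=cams.capture("top");c=cams.calibration("top");K,T=c['mtx'],c['camera_from_world']
W=pts(p,d,K,T);h=cv2.cvtColor(p,cv2.COLOR_BGR2HSV)
R=(slice(228,285),slice(145,180))
m=(h[R][...,1]<70)&(h[R][...,2]>120)&(W[R][...,2]>.09)
N,L,S,C=cv2.connectedComponentsWithStats(m.astype(np.uint8));k=1+np.argmax(S[1:,4])
m=L==k
q=W[R][m];print(len(q))
a=np.radians(-14.4);B=np.array([[np.cos(a),np.sin(a)],[-np.sin(a),np.cos(a)]])
uv=np.argwhere(m)[:,::-1]+[145,228]
for nm,xy in(("ray",ray(uv,.1435,K,T)[:,:2]),("depth",q[:,:2])):
    t=(xy*1000-[624,107])@B.T; zz=q[:,2]
    b=t[:,0]>np.percentile(t[:,0],3); print(nm,"tin x max",t[:,0].max(),np.percentile(t[:,0],99),cv2.minAreaRect(t.astype(np.float32)))
    f=np.polyfit(t[:,0],t[:,1],1);print("line slope",f[0],"y at tip",np.polyval(f,t[:,0].max()))
g=np.polyfit(t[:,0],zz,1);print("z slope",g[0],"z tip",np.polyval(g,t[:,0].max()), "z at -20mm",np.polyval(g,t[:,0].min()))
E
```

```text
726
ray tin x max -98.16102915407635 -99.84104621201138 ((-143.18685913085938, -1.6420555114746094), (30.936960220336914, 89.83128356933594), 82.35742950439453)
line slope -0.05764137569921082 y at tip -3.42600580485498
depth tin x max -98.1684187184784 -99.76762638547896 ((-165.9451141357422, -91.20936584472656), (227.23370361328125, 77.794189453125), 72.64398956298828)
line slope 0.2511822587247706 y at tip 4.9943515997935855
z slope -0.0010958462310516964 z tip 0.1139632255472812 z at -20mm 0.20507275811509992
```

Request:
step_arm(xyz=[[0,0.006,0.15],[0,0.006,0.3],[0,0.006,0.42],[0,0.006,0.488],[0,0.006,0.488],[0,0.006,0.488],[-0.08,0.006,0.488],[-0.16,0.006,0.488],[-0.22,0.006,0.488],[-0.28,0.006,0.488],[-0.32,0.006,0.488],[-0.32,0.006,0.488],[-0.32,0.006,0.488]], yaw=[0,0,0,0,0,0,0,0,0,0,0,0,0], claw=[1,1,1,1,1,1,1,1,1,1,1,1,1])

```text
time_s: 7.38
tcp_pos: [0.4784, 0.1446, 0.0494]
eef_rot: [-180.0, -0.0, 165.5]
contact_force: [-0.4, -0.8, -0.7]
gripper_width: 0.0179
gripper_force: 60.0
```

```bash
python3 - <<'E'
from h import *
from plant import cams,status
print(status.get_state()['contact_force'])
a=[cams.capture(n)[0] for n in("top","scene")]
cv2.imwrite("pics/t3.png",cv2.resize(np.hstack([a[0][140:300,120:300],a[1][180:340,120:300]]),(800,356)))
E
```

```text
[-0.38322505 -0.7535691  -0.6862914 ]
```

View pics/t3.png

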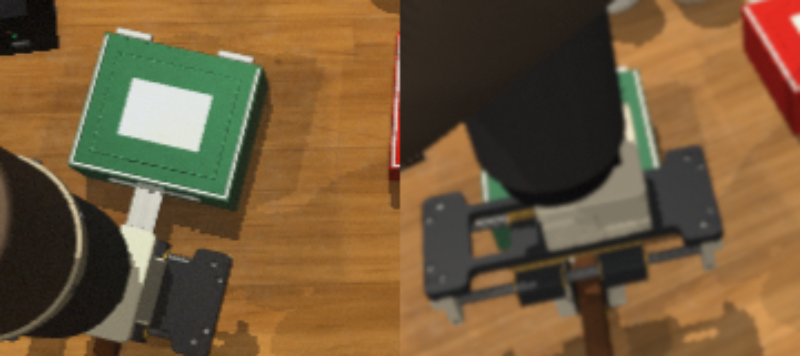

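The blade's front third has disappeared into the notch under the lid, near crop pixel (148,195), and the gripper is well clear of the tin. I'll lift along the lid's arc.

Request:
step_arm(xyz=[[0,0,-0.04],[0,0,-0.06],[-0.005,0,-0.09],[-0.012,0,-0.13],[-0.02,0,-0.17],[-0.03,0,-0.21],[-0.047,0,-0.25],[-0.065,0,-0.29],[-0.065,0,-0.29]], yaw=[0,0,0,0,0,0,0,0,0], claw=[1,1,1,1,1,1,1,1,1])

```text
time_s: 8.23
tcp_pos: [0.4926, 0.1421, 0.1094]
eef_rot: [179.9, 0.1, 165.6]
contact_force: [0.8, -0.4, 0.1]
gripper_width: 0.018
gripper_force: 60.0
```

```bash
python3 - <<'E'
from h import *
from plant import cams,status
print(status.get_state()['contact_force'])
a=[cams.capture(n)[0] for n in("top","scene")]
cv2.imwrite("pics/t4.png",cv2.resize(np.hstack([a[0][140:300,120:300],a[1][180:340,120:300]]),(800,356)))
E
```

```text
[ 0.76165621 -0.36775809  0.10487413]
```

View pics/t4.png

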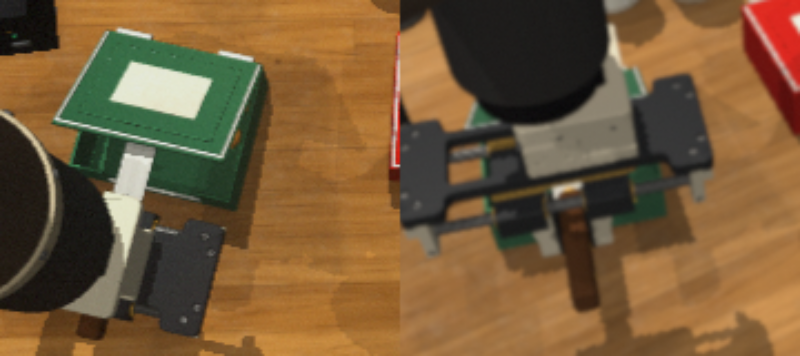

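The lid is up about 30° on the blade, and the red tin is untouched. Continuing the arc.

Request:
step_arm(xyz=[[-0.02,0,-0.035],[-0.045,0,-0.065],[-0.07,0,-0.09],[-0.095,0,-0.115],[-0.12,0,-0.14],[-0.14,0,-0.165],[-0.16,0,-0.2],[-0.16,0,-0.2],[-0.16,0,-0.2]], yaw=[0,0,0,0,0,0,0,0,0], claw=[1,1,1,1,1,1,1,1,1])

```text
time_s: 9.08
tcp_pos: [0.5225, 0.1338, 0.1479]
eef_rot: [179.9, 0.1, 165.6]
contact_force: [0.0, -0.4, -0.4]
gripper_width: 0.0173
gripper_force: 60.0
```

```bash
python3 - <<'E'
from h import *
from plant import cams,status
print(status.get_state()['contact_force'])
p,d=cams.capture("top");c=cams.calibration("top")
W=pts(p,d,c['mtx'],c['camera_from_world'])*1000
a=np.radians(-14.4);X=(W[...,0]-624)*np.cos(a)+(W[...,1]-107)*np.sin(a);Y=-(W[...,0]-624)*np.sin(a)+(W[...,1]-107)*np.cos(a)
h=cv2.cvtColor(p,cv2.COLOR_BGR2HSV)
m=(abs(Y)<60)&(X>-60)&(X<58)&(W[...,2]>62)&(h[...,0]>60)&(h[...,0]<90)&(h[...,1]>100)
print(m.sum());f=np.polyfit(X[m],W[m][:,2],1);print(np.degrees(np.arctan(-f[0])),np.percentile(W[m][:,2],[1,99]))
cv2.imwrite("pics/t5.png",cv2.resize(p[100:340,60:380],None,fx=2,fy=2))
E
```

```text
[ 0.03096033 -0.35699777 -0.37085087]
420
62.14536063808625 [ 72.67336059 165.35654686]
```

View pics/t5.png

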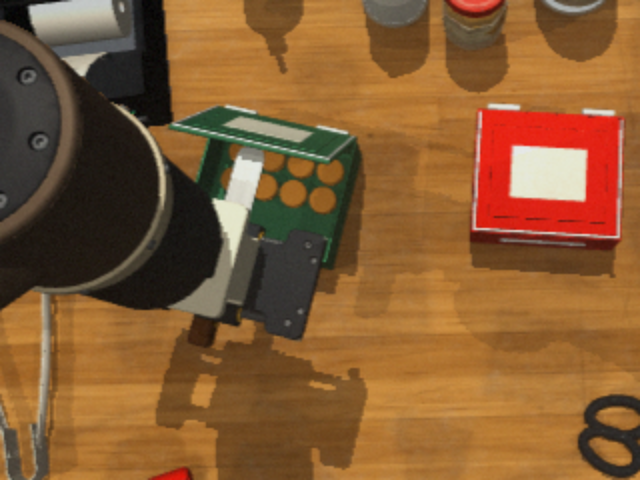

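The lid stands at about 62°, with its top edge around pixel (260,140) in the crop and the biscuits visible; the red tin is shut. I'll withdraw straight back, then return the knife to where it lay.

Request:
step_arm(xyz=[[0.04,0,0.01],[0.12,0,0.01],[0.25,0,0.01],[0.4,0,0],[0.55,0,0],[0.55,0,0],[0.55,0,0]], yaw=[0,0,0,0,0,0,0], claw=[1,1,1,1,1,1,1])

```text
time_s: 9.72
tcp_pos: [0.4139, 0.1614, 0.1476]
eef_rot: [180.0, 0.0, 165.7]
contact_force: [0.4, 0.2, -0.5]
gripper_width: 0.0175
gripper_force: 60.0
```

Request:
step_arm(xyz=[[0,0,0],[0,0,0],[0,0,0],[0,0,0],[0,0,0],[0,0,0],[0,0,0],[0,0,0],[0,0,0],[0,0,0],[0,0,0],[0,0,0],[0,0,0],[0,0,0],[0,0,0]], yaw=[-0.252,-0.252,-0.252,-0.252,-0.252,-0.252,-0.252,-0.252,-0.252,-0.252,-0.252,-0.252,-0.252,-0.252,-0.252], claw=[1,1,1,1,1,1,1,1,1,1,1,1,1,1,1])

```text
time_s: 10.97
tcp_pos: [0.4156, 0.1609, 0.1471]
eef_rot: [180.0, -0.0, -103.9]
contact_force: [-0.5, 0.5, -0.5]
gripper_width: 0.0178
gripper_force: 60.0
```

```bash
python3 -c "
from h import *
go(454,-117,60,-103.7)"
```

```text
t 10.9667 tcp [0.4156 0.1609 0.1471] [ 1.8000e+02 -2.0000e-02 -1.0389e+02] w 0.017758820091713066
share [ 1.303  -0.5198  0.4357] turn -0.0005
```

Request:
step_arm(xyz=[[1,-0.4,0],[1,-0.4,0],[1,-0.4,0],[1,-0.4,0],[1,-0.4,0],[1,-0.4,0],[1,-0.4,0]], yaw=[0,0,0,0,0,0,0], claw=[1,1,1,1,1,1,1])

```text
time_s: 11.55
tcp_pos: [0.4457, -0.0548, 0.1471]
eef_rot: [180.0, -0.0, -104.1]
contact_force: [-0.5, -0.1, -1.9]
gripper_width: 0.0176
gripper_force: 60.0
```

Request:
step_arm(xyz=[[0.3,-0.12,0],[0.3,-0.12,0.1],[0.3,-0.12,0.3],[0.3,-0.12,0.45],[0.3,-0.12,0.55],[0.3,-0.12,0.6],[0.3,-0.12,0.63],[0.3,-0.12,0.64],[0.3,-0.12,0.64]], yaw=[0,0,0,0,0,0,0,0,0], claw=[1,1,1,1,1,1,1,1,1])

```text
time_s: 12.3
tcp_pos: [0.4551, -0.1157, 0.0193]
eef_rot: [180.0, -0.0, -103.7]
contact_force: [-0.2, -0.1, -0.5]
gripper_width: 0.0172
gripper_force: 60.0
```

Next I go down 2 mm, open gradually, and rise.

Request:
step_arm(xyz=[[0,0,0.005],[0,0,0.009],[0,0,0.009],[0,0,0.009],[0,0,0.009],[0,0,0.009],[0,0,0.009],[0,0,0.009],[0,0,0.009],[0,0,0.009],[0,0,0.009],[0,0,0.009],[0,0,0.009]], yaw=[0,0,0,0,0,0,0,0,0,0,0,0,0], claw=[1,1,1,0.5,0.3,0,-0.3,-0.6,-1,-1,-1,-1,-1])

```text
time_s: 13.38
tcp_pos: [0.4548, -0.1162, 0.0175]
eef_rot: [180.0, -0.0, -103.7]
contact_force: [-0.2, -0.7, -0.1]
gripper_width: 0.0765
gripper_force: 0.0
```

Request:
step_arm(xyz=[[0,0,-0.1],[0,0,-0.3],[0,0,-0.5],[0,0,-0.7],[0,0,-0.9],[0,0,-0.9],[0,0,-0.9],[0,0,-0.9]], yaw=[0,0,0,0,0,0,0,0], claw=[-1,-1,-1,-1,-1,-1,-1,-1])

```text
time_s: 14.05
tcp_pos: [0.4544, -0.1161, 0.1975]
eef_rot: [-180.0, 0.0, -103.7]
contact_force: [-0.6, -0.8, -0.0]
gripper_width: 0.0875
gripper_force: 0.0
```

Request:
step_arm(xyz=[[0.95,0,0],[0.95,0,0],[0.95,0,0],[0.95,0,0],[0.95,0,0],[0.95,0,0],[0.95,0,0],[0.95,0,0],[0.95,0,0],[0.95,0,0]], yaw=[0,0,0,0,0,0,0,0,0,0], claw=[-1,-1,-1,-1,-1,-1,-1,-1,-1,-1])

```text
time_s: 14.88
tcp_pos: [0.41, -0.2999, 0.1972]
eef_rot: [180.0, 0.0, -103.6]
contact_force: [0.3, -0.3, 0.7]
gripper_width: 0.0879
gripper_force: 0.0
```

```bash
python3 - <<'E'
from h import *
from plant import cams,status
s=status.get_state();print(s['time_s'],s['contact_force'],s['gripper_width'])
p,d=cams.capture("top");cv2.imwrite("pics/t6.png",p)
E
```

```text
14.8833 [ 0.33618601 -0.30014792  0.71441996] 0.08786755239827793
```

View pics/t6.png

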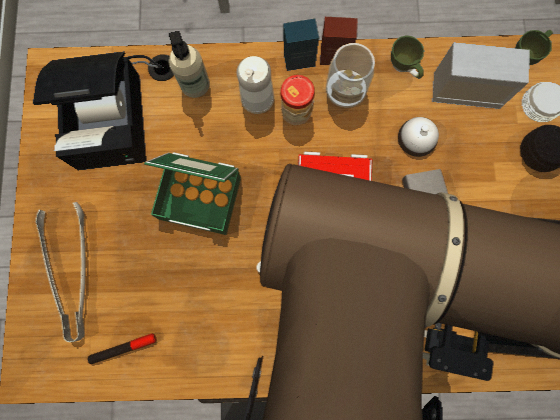

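The green lid still stands open, and the knife tip shows at (260,267), its original spot. The arm hides the rest, so I'll check from the other camera.

```bash
python3 - <<'E'
import cv2
from plant import cams
cv2.imwrite("pics/s7.png",cams.capture("scene")[0])
E
```

```text
(no output)
```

View pics/s7.png

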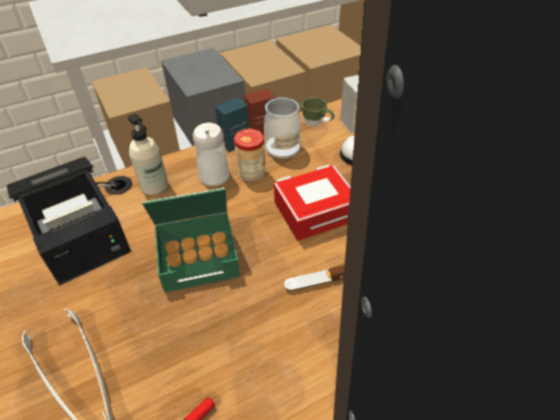

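The scene view shows the knife flat on the worktop at (290,284) to (345,272), the green lid open at (188,205) and the red tin shut.

```bash
python3 -c "
from plant import job
print(job.close_job())"
```

```text
the job is handed in; nothing more can be done
None
```

The job is handed in at about 15 s of the 54 s allowed: the green lid measured about 62° open with the blade still under it and still stands open, the knife lies back where it started, clear of the tin, and the red tin is shut.

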